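# Fetch the kitchen timer from under the low shelf with the reacher

## Task

The kitchen timer has slid under the low steel shelf where no hand fits: take the reacher, squeeze its trigger so that its jaws close gently on the timer, and slide the timer out along the table, held in the jaws, until it stands wholly clear in front of the shelf. Then let the timer go where it stands and set the reacher down flat on the table, all of it a good hand's breadth away from the timer. Do not touch the timer with the hand itself, do not press the reacher hard against the shelf, and leave everything else alone.

Things in the scene. Friction and masses are not known exactly. Their poses are not given: they have to be found in the camera images.
- reacher_grip (a point): Centre of the reacher's grip, 42 mm above its underside, midway between the fixed black handle plate (-y side) and the grey trigger plate (+y side). The plates are upright, 50 mm long along x, 12 to 72 mm above the underside; outer faces 66 mm apart at rest. x points along the tool to the jaws, y to its left, z up. The tool balances near this point.
- reacher: The whole reacher, 0.27 kg; origin on its underside below the grip centre, same axes. Stands flat on a sole and two feet; spans 90 mm behind to 210 mm ahead of the origin. From 98 mm ahead to the tips it is at most 165 mm wide, at most 53 mm high, and fits the gap; the crossbar joining the jaws has its front face 116 mm ahead. Plates squeezed to 62 mm: held, jaws open.
- fixed_jaw: Fixed jaw; origin under the tool, 51 mm right of the grip centre. Squeezing the grip plates together slides the trigger (10 N plus 0.1 N/mm, 46 mm travel) and the moving jaw with it 1:1; it springs open by itself. That jaw's bracket sits up to 10 mm either way on its rod, different each time, not measured. Once the timer is caught, pinch rises about 2 N per mm of squeeze.
- timer_center (a point): Centre of the kitchen timer, 18 mm above its underside: a round timer with an upright white base 71.6 mm in diameter and 16 mm high and a narrower blue dial on top, 37 mm high in all, 0.14 to 0.28 kg. Its casing is delicate: pinch it with some 5 to 8 N, never more than 10 N; it may slip from a weaker pinch while being dragged.
- timer: The kitchen timer; origin in the middle of its underside, z up.
- shelf_front (a point): Middle of the low wire-topped shelf's open front edge, at table height. x points into the gap, y to its left. The shelf is fixed, 320 mm wide and 200 mm deep outside, the gap under it 70 mm high and 300 mm wide, closed at back and sides; top at 82 mm, with a bowl and a cup (up to 167 mm high) fixed on its back part, 45 mm or more behind the front edge. The timer starts inside the gap.
- low_shelf: The low shelf; same origin and axes as its front point.
- cup: A loose cup (83 mm wide, 117 mm with the handle, 84 mm high) beside the shelf on the left. Leave alone.
- bottle: A loose sauce bottle, 152 mm high, beside the shelf on the right. Leave alone.
- salt_shaker: A loose salt shaker, 90 mm high, standing on the kitchen scale (20 mm high) on the right. Leave alone.
- noodle_cup: A loose round tub, 71 mm high, in front on the right. Leave alone.
- reacher_jaws (a point): Point midway between the open jaws (nominal), 178 mm straight ahead of the grip centre, 10 mm above the underside. The jaws are straight upright rubber pads 60 mm long along the tool's x, centred beside this point, 4 to 17 mm above the underside, no hooks. At rest the fixed jaw's inner face is 51 mm to the right; the moving jaw's is 41 to 61 mm to the left (see fixed_jaw).
Mind the look-alikes: they are no part of the job. Of the things that look like the timer, the smallest one is meant.

How it is judged:
By the outcome, as a careful person would: the job done as asked, in the order asked, and still so for the second after the job is handed in, with the robot touching nothing.
It also fails if it takes over 72 s, if anything falls off the work surface, if the arm or the gripper's body presses on something with over 40 N, if the wrist force passes 120 N, or if a joint passes its speed limit or range.

## Robot

A 6-joint arm with a two-finger parallel gripper is mounted at the origin on a cart in front of the work surface, level with it; the furniture and walls round the work are solid. World frame = base frame: x ahead of the robot, y to its left, z up, the work surface at z = 0. Lengths are in m, angles in rad, forces in N, time in s.
With the tool pointing down it reaches from about 0.4 to 0.825 m from the base axis. Payload 7 kg.
Tool frame: the origin (TCP) lies midway between the tips of the shut fingers; the grasp point (between the pads) lies arm.hold_point_z behind it (arm.hold_point_z is the distance from the TCP to the grasp point, in m); z points along the fingers, y is the line along which they close (so a half turn about z gives the same grasp; the last joint's range is limited). The gripper opens to 88 mm and grips with 3 to 60 N. Pads are 19 mm wide; open, the fingers measure 130 mm over their backs; the gripper's body (78 mm by 193 mm) begins 47 mm behind the grasp point.
Start: joints at [-0.862, 0.359, 0.012, 0, -1.224, -0.288], TCP at [0.276, -0.616, 0.227] pointing down, gripper open.
Joint ranges: [-3.07, 3.07], [-1.43, 2.12], [-1.02, 1.25], [-3.03, 1.67], [-3.05, -0], [-3.03, 3.03]. Speed limits (rad/s): [2.39, 2.39, 3.01, 3.14, 3.14, 3.14].

## Interface

Orientations are given as [roll, pitch, yaw] about the fixed x, y, z axes, in that order (R = Rz(yaw) Ry(pitch) Rx(roll)).
In Python, from station import arm gives the robot as it stands.
- The arm moves only by the shell command python3 -m crank 'ROWS' [OPENING] [FORCE]. ROWS is JSON, a list that holds one entry, the list of rows, each a list of 4 numbers: the shift along the tool's x, y, z in units of 25 mm (1.0 is 25 mm), then the turn about the tool's z in units of 5 degrees (1.0 is 5 degrees). A call has 1 to 12 rows; each row is the pose to reach, as a shift and turn from the pose commanded when the call began, along the tool's axes at that moment; what a row does not reach only later rows make up. A row lasts 1/8 s, in which the tool goes at most 62.5 mm and 10.7 degrees, less where a joint would pass 70% of its speed; a pose out of reach is approached as far as the arm can. A call with a gripper value outside its range is refused whole. OPENING is the closure, from 0 (fully open) to 1 (shut), set as the call begins (- or left out, the last holds). The fingers move at their own pace and stop on an object; FORCE is the grip in N (left out, the last holds). Time passes only in rows, so rows that repeat a pose let the fingers close. It gives the time, the measured TCP pose, the force, the opening and the grip force at its end, in the units of the state.
- arm.get_state(): the state, without advancing time (a new reading comes with each control period).
- arm.grab_frame(name): name is "side" or "top"; returns (picture, depth): 480x640x3 uint8, red, green, blue; 480x640 float32, m along the optical axis (not along the pixel's ray), 0 where there is no reading.
- arm.get_calibration(name): a dict with "mtx" (3x3 intrinsics, pixels), "R" (3x3) and "t" (3): a world point X has camera coordinates R X + t. Camera axes: x right, y down, z forward; pixel columns grow to the right and rows downward; lengths in m; the calibration is good to about 2 mm. A picture is of the moment at which its call begins. get_calibration takes no time and is no camera call.
- arm.job_done(): hands the job in; it is judged then, once.
Trained networks look in the newest picture that a camera, given by its name, has taken for a name from the list of things; names that differ only in an ending like _2 or _b are one class to them, and where a whole thing is asked for, a point or a joint stands for the part that bears it (a point fixed in the world has none). Each returns a list of dicts, best first, with "score" (0 to 1); they miss things now and then, are a little off and sometimes report something else, mostly with a low value. They report only what shows in the picture. A call takes as long as a camera call. They do not tell look-alikes from the thing itself.
- arm.recognise(thing, camera): "extent" ([left, top, width, height] in pixels, round what is visible of it).
- arm.trace(thing, camera): "mask" (480x640 bool, what is visible of it) and "extent" ([left, top, width, height] in pixels, round what is visible of it).
The state is a dict: "t": time; "q": joint angles; "qd": joint speeds; "joint_efforts": joint torques, N m; "eef_pos": TCP position; "ee_rot": TCP orientation; "force": force on the tool from outside, world axes, zero at the start; "moment": the same for the moment, N m; "width": finger opening in m; "gripper_force": force on a finger pad.
Only numpy, scipy, OpenCV 4.12 (cv2) and the standard library are available. Lean on these libraries where they do the work, as an engineer would, in place of code of your own. Each camera call takes 0.05 s, during which the arm holds its last target. There are 200 camera calls.

## Working session

There is one attempt and no reset: what is moved stays moved. The work goes in short steps, Python scripts to look and compute and a shell command to move; the robot and the scene stay as the last step left them, time stands still between calls to the robot, and variables do not carry over. Pictures are saved under pics/ and viewed, at most 10 in all, crops included, and the job is handed in when it is done.

```bash
ls; mkdir -p pics; cat > h.py <<'E'
import numpy as np,cv2
from station import arm
from scipy.spatial.transform import Rotation as Ro
def cloud(d,cam):
    c=arm.get_calibration(cam);K=np.array(c["mtx"]);R=np.array(c["R"]);t=np.array(c["t"])
    v,u=np.mgrid[:480,:640]
    P=np.stack([(u-K[0,2])/K[0,0]*d,(v-K[1,2])/K[1,1]*d,d],-1)
    return (P-t)@R
E
python3 - <<'E'
from h import *
ims=[]
for c in("top","side"):
    p,d=arm.grab_frame(c); np.save(f"/tmp/{c}.npy",d); cv2.imwrite(f"pics/{c}0.png",p[:,:,::-1])
    W=cloud(d,c)
    for n in("reacher","timer","low_shelf","fixed_jaw","cup","bottle","noodle_cup"):
        for r in arm.trace(n,c)[:4]:
            m=r["mask"]&(d>0); q=W[m]
            if len(q): print(c,n,round(r["score"],2),[int(x) for x in r["extent"]],"med",np.median(q,0).round(3),"lo",np.percentile(q,2,axis=0).round(3),"hi",np.percentile(q,98,axis=0).round(3))
s=arm.get_state();print(s["eef_pos"],s["ee_rot"],s["width"],s["t"],arm.hold_point_z)
E
```

```text
pics
top reacher 0.68 [138, 195, 87, 104] med [0.516 0.385 0.036] lo [0.404 0.298 0.008] hi [0.653 0.509 0.074]
top reacher 0.41 [178, 194, 19, 24] med [0.636 0.399 0.016] lo [ 0.598  0.368 -0.001] hi [0.671 0.421 0.035]
top timer 0.73 [472, 166, 37, 31] med [ 0.714 -0.391  0.03 ] lo [ 0.674 -0.439  0.013] hi [ 0.761 -0.353  0.053]
top timer 0.59 [271, 217, 36, 32] med [0.57 0.12 0.03] lo [0.53  0.078 0.016] hi [0.615 0.164 0.053]
top timer 0.58 [362, 159, 23, 21] med [ 0.742 -0.09   0.023] lo [ 0.715 -0.114  0.012] hi [ 0.776 -0.067  0.061]
top low_shelf 0.81 [307, 103, 132, 97] med [ 0.802 -0.068  0.099] lo [ 0.678 -0.243  0.017] hi [0.876 0.065 0.162]
top low_shelf 0.28 [357, 159, 23, 21] med [ 0.741 -0.086  0.023] lo [ 0.714 -0.114  0.01 ] hi [ 0.778 -0.058  0.079]
top fixed_jaw 0.27 [266, 152, 41, 34] med [0.741 0.122 0.025] lo [0.689 0.082 0.002] hi [0.767 0.176 0.087]
top cup 0.67 [264, 152, 40, 34] med [0.741 0.121 0.027] lo [0.689 0.08  0.003] hi [0.767 0.178 0.087]
top bottle 0.7 [435, 184, 35, 34] med [ 0.637 -0.277  0.138] lo [ 0.62  -0.307  0.016] hi [ 0.663 -0.257  0.15
[... 764 characters left out ...]
.003] hi [0.865 0.065 0.164]
side fixed_jaw 0.54 [278, 184, 7, 8] med [0.644 0.399 0.014] lo [0.611 0.374 0.005] hi [0.667 0.421 0.022]
side cup 0.56 [332, 195, 16, 33] med [0.698 0.118 0.061] lo [0.684 0.08  0.006] hi [0.757 0.156 0.084]
side cup 0.24 [344, 208, 115, 76] med [ 0.794 -0.232  0.074] lo [ 0.696 -0.26   0.003] hi [0.863 0.065 0.164]
side bottle 0.73 [408, 251, 13, 51] med [ 0.64  -0.314  0.104] lo [ 0.626 -0.322  0.032] hi [ 0.664 -0.283  0.154]
side noodle_cup 0.7 [311, 337, 29, 38] med [ 0.324 -0.399  0.058] lo [ 0.307 -0.414  0.003] hi [ 0.351 -0.358  0.073]
[ 0.27571729 -0.61611889  0.22660789] [-3.14149544e+00  1.27786965e-05 -2.72077271e+00] 0.08725980069792842 0.8 0.0188
```

View pics/top0.png

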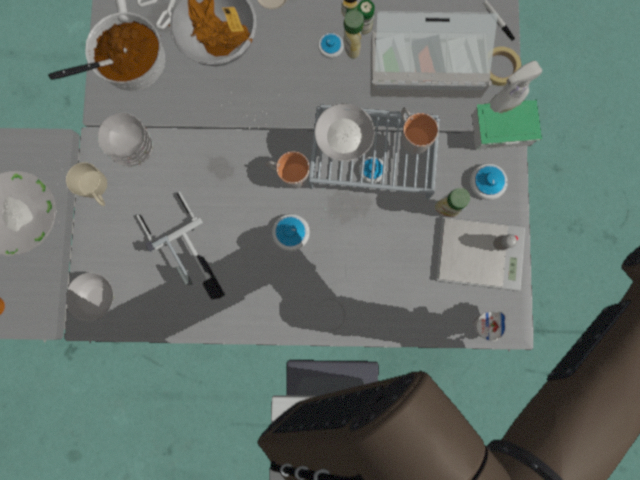

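View pics/side0.png

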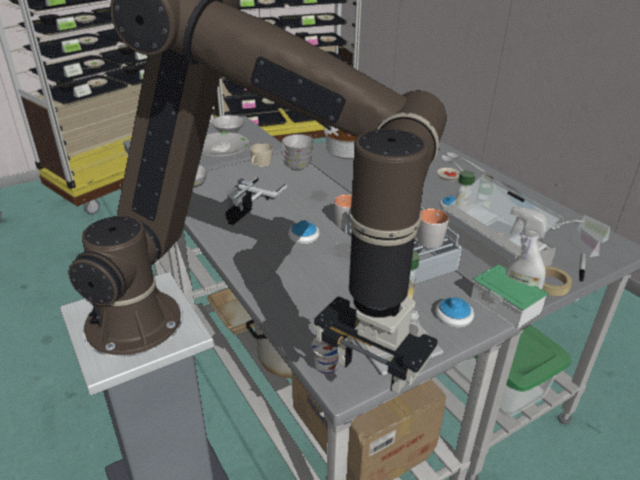

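The top view shows the reacher at about (180,245) px with its jaws up-left and the black handle at (210,277). The target timer is under the wire shelf at (372,168). The other blue timers, at (291,232), (490,181) and (331,44), are look-alikes. Next I measure the poses more precisely.

```bash
python3 - <<'E'
from h import *
p=cv2.imread("pics/top0.png");d=np.load("/tmp/top.npy");W=cloud(d,"top")
# reacher high points
X,Y,Z=W[...,0],W[...,1],W[...,2]
roi=np.zeros((480,640),bool);roi[185:305,130:230]=1
hi=roi&(Z>.06)&(Z<.085)&(d>0)
n,l,st,ce=cv2.connectedComponentsWithStats(hi.astype(np.uint8))
for i in range(1,n):
    q=W[l==i]
    if len(q)>8:
        r=cv2.minAreaRect(q[:,:2].astype(np.float32)*1000); print("plate",len(q),r,"z",np.median(q[:,2]).round(3), p[l==i].mean(0).round())
def rows(nm,m):
    q=W[m]; print(nm,len(q),cv2.minAreaRect(q[:,:2].astype(np.float32)*1000))
b=p.astype(int); blue=(b[...,0]>b[...,2]+70)&(d>0)&(Z<.07)
n,l,st,ce=cv2.connectedComponentsWithStats(blue.astype(np.uint8))
for i in range(1,n):
    if st[i,4]>30:
        q=W[l==i]; print("blue",st[i],q.mean(0).round(3))
# shelf top plane
s=np.zeros_like(roi);s[95:210,295:450]=1
m=s&(Z>.072)&(Z<.09)&(d>0); rows("shelf",m)
q=W[m];fr=[]
for y0 in np.arange(-.24,.07,.02):
    a=q[abs(q[:,1]-y0)<.01]
    if len(a): fr.append((y0,a[:,0].min(),a[:,0].max()))
print(np.round(fr,3).tolist())
big=cv2.resize(p[185:305,120:235],None,fx=5,fy=5,interpolation=cv2.INTER_CUBIC)[:600]
sh=cv2.resize(p[95:215,295:450],None,fx=5,fy=5,interpolation=cv2.INTER_CUBIC)
cv2.imwrite("pics/r.png",big);cv2.imwrite("pics/s.png",sh)
E
```

```text
plate 74 ((482.5035095214844, 336.517333984375), (50.04389190673828, 8.818133354187012), 30.874021530151367) z 0.071 [45. 45. 44.]
plate 80 ((451.616943359375, 385.73016357421875), (48.973724365234375, 8.528430938720703), 33.03364181518555) z 0.071 [105. 107. 103.]
blue [321  34  20  19 283] [1.092 0.026 0.027]
blue [364 159   8  19 105] [ 0.745 -0.079  0.026]
blue [374 159   9  19 104] [ 0.743 -0.105  0.025]
blue [476 166  29  28 614] [ 0.716 -0.397  0.035]
blue [277 217  28  28 586] [0.573 0.12  0.035]
shelf 2460 ((761.5074462890625, -86.61056518554688), (394.89617919921875, 238.67660522460938), 85.35989379882812)
[[-0.24, 0.669, 0.859], [-0.22, 0.67, 0.832], [-0.2, 0.672, 0.84], [-0.18, 0.674, 0.871], [-0.16, 0.674, 0.871], [-0.14, 0.676, 0.874], [-0.12, 0.678, 0.876], [-0.1, 0.679, 0.875], [-0.08, 0.681, 0.878], [-0.06, 0.682, 0.766], [-0.04, 0.684, 0.75], [-0.02, 0.685, 0.816], [-0.0, 0.687, 0.747], [0.02, 0.689, 0.755], [0.04, 0.69, 0.886], [0.06, 0.692, 0.893]]
```

View pics/r.png

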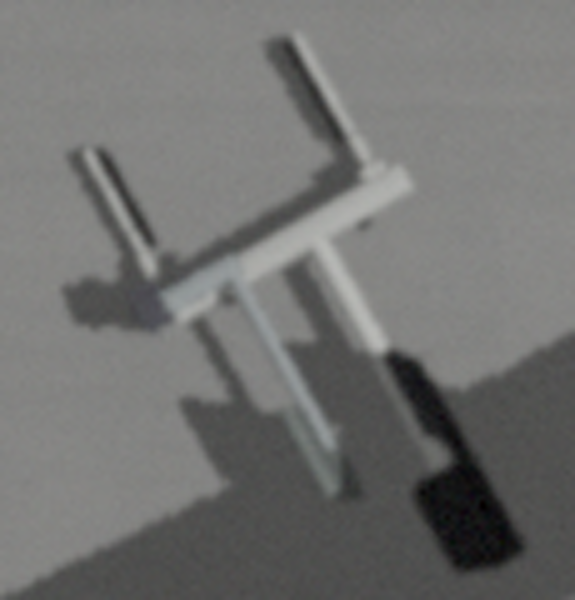

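View pics/s.png

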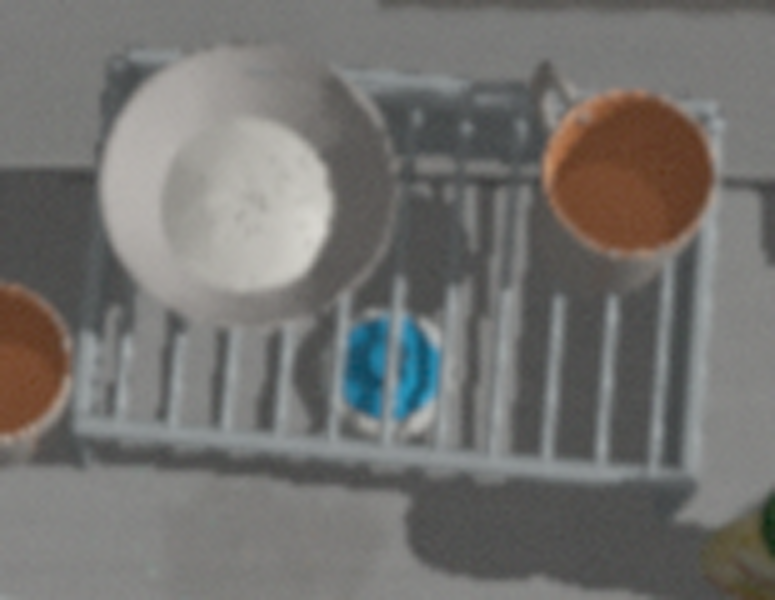

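The reacher crop shows the black plate on the right, the grey trigger plate on the left and the jaws open to the upper left. In the shelf crop the timer's dial centre is at about (373,168.6) px in the full picture, and the shelf front is tilted about -4.4°. I'll measure the jaw gap and work out the first move.

```bash
cat >> h.py <<'E'
def ray(u,v,z,cam="top"):
    c=arm.get_calibration(cam);K=np.array(c["mtx"]);R=np.array(c["R"]);t=np.array(c["t"])
    o=-R.T@t; r=R.T@np.linalg.inv(K)@[u,v,1]; return o+r*(z-o[2])/r[2]
def to(x,y,z,yawdeg):
    s=arm.get_state();Rm=Ro.from_euler("xyz",s["ee_rot"]).as_matrix()
    e=Rm.T@(np.array([x,y,z])-s["eef_pos"])/.025
    cur=np.degrees(s["ee_rot"][2]); dy=(yawdeg-cur+180)%360-180
    print("to",np.round(e,2),"turn",round(-dy/5,2),"| at",np.round(s["eef_pos"],4),"yaw",round(cur,2),"t",round(s["t"],2),"w",round(s["width"]*1000,1),"gf",np.round(s["gripper_force"],1),"F",np.round(s["force"],1))
E
python3 - <<'E'
from h import *
d=np.load("/tmp/top.npy");W=cloud(d,"top")
o=np.array([.467,.361]);a=np.radians(32.1);x=np.array([np.cos(a),np.sin(a)]);y=np.array([-x[1],x[0]])
P=W[185:305,130:230].reshape(-1,3);P=P[P[:,2]>.008]
L=np.c_[(P[:,:2]-o)@x,(P[:,:2]-o)@y,P[:,2]]*1000
for x0 in range(-95,215,10):
    q=L[abs(L[:,0]-x0)<5]; q=q[np.abs(q[:,1])<110]
    if len(q): 
        ys=np.sort(q[:,1]);g=np.split(ys,np.where(np.diff(ys)>6)[0]+1)
        print(x0,[(int(k[0]),int(k[-1]),len(k)) for k in g if len(k)>1],"zmax",int(q[:,2].max()))
print("timer",ray(373.2,168.6,.030),ray(373.2,168.6,.035))
c=arm.get_calibration("top");print("cam",(-np.array(c["R"]).T@c["t"]).round(2))
to(.5,-.2,.2,-147.9);to(.467,.361,.2,-147.9)
E
```

```text
-85 [(-30, 0, 60)] zmax 49
-75 [(-29, 2, 60)] zmax 49
-65 [(-29, 1, 60)] zmax 53
-55 [(-30, 1, 56)] zmax 50
-45 [(-28, 0, 55)] zmax 49
-35 [(-30, 0, 34)] zmax 46
-25 [(-59, -54, 2), (-32, -11, 48), (25, 33, 23)] zmax 76
-15 [(-32, -12, 37), (24, 32, 30)] zmax 78
-5 [(-33, -24, 26), (-17, -5, 9), (24, 33, 29)] zmax 77
5 [(-32, -25, 27), (-17, -12, 9), (21, 32, 33)] zmax 77
15 [(-33, -24, 25), (-18, -12, 9), (19, 33, 29)] zmax 76
25 [(-32, -25, 12), (-16, -11, 8), (20, 31, 20)] zmax 75
35 [(-25, -12, 16), (20, 27, 14)] zmax 51
45 [(-23, -12, 16), (15, 27, 13)] zmax 52
55 [(-24, -11, 19), (20, 27, 12)] zmax 50
65 [(-23, -13, 17), (19, 29, 12)] zmax 55
75 [(-23, -12, 18), (20, 27, 13)] zmax 53
85 [(-24, -13, 20), (20, 27, 11)] zmax 51
95 [(-65, -49, 5), (-23, -9, 17), (19, 31, 13), (42, 43, 2), (60, 64, 2)] zmax 51
105 [(-75, 75, 296)] zmax 57
115 [(-74, 74, 143)] zmax 58
125 [(-65, -57, 7), (60, 73, 13)] zmax 52
135 [(-62, -56, 9), (62, 67, 9)] zmax 23
145 [(-61, -53, 11), (57, 69, 16)] zmax 25
155 [(-61, -52, 13), (57, 66, 15)] zmax 20
165 [(-61, -51, 17), (57, 67, 14)] zmax 21
175 [(-61, -51, 13), (57, 67, 21)] zmax 22
185 [(-61, -51, 16), (56, 67, 15)] zmax 22
195 [(-62, -52, 16), (57, 66, 16)] zmax 20
205 [(-61, -53, 13), (57, 67, 14)] zmax 21
timer [ 0.74259425 -0.09232442  0.03      ] [ 0.74121739 -0.09190452  0.035     ]
cam [0.38 0.02 1.35]
to [-14.99  11.53   1.06] turn -1.6 | at [ 0.2757 -0.6161  0.2266] yaw -155.89 t 0.8 w 87.3 gf 0.0 F [ 0.1 -0.3  0.3]
to [-22.95  32.55   1.06] turn -1.6 | at [ 0.2757 -0.6161  0.2266] yaw -155.89 t 0.8 w 87.3 gf 0.0 F [ 0.1 -0.3  0.3]
```

```bash
python3 -m crank '[[[-3,2,0,-0.4],[-6,4.5,0,-0.8],[-9,7,0.5,-1.2],[-12,9.5,0.5,-1.6],[-14.5,11.5,1,-1.6],[-16,14,1,-1.6],[-17,16.5,1,-1.6],[-18,18.5,1,-1.6],[-19,21,1,-1.6],[-20,23.5,1,-1.6],[-20.5,26,1,-1.6],[-21,28,1,-1.6]]]' 0; python3 -c "
from h import *
to(.467,.361,.12,-147.9)"
```

```text
t: 2.3
eef_pos: [0.4766, 0.0917, 0.2031]
ee_rot: [-3.141, 0.001, -2.581]
force: [1.5, -0.1, 0.3]
width: 0.0878
gripper_force: 0.0
to [-5.4   9.33  3.33] turn 0.0 | at [0.4766 0.0917 0.2031] yaw -147.88 t 2.3 w 87.8 gf 0.0 F [ 1.5 -0.1  0.3]
```

```bash
python3 -m crank '[[[0,0,0,0],[0,0,0,0]]]' >/dev/null; python3 -c "
from h import *
to(.467,.361,.12,-147.9)"
```

```text
to [-5.46  9.39  3.31] turn 0.02 | at [0.4766 0.0897 0.2028] yaw -147.81 t 2.55 w 87.5 gf 0.0 F [-0.2 -1.4 -0.5]
```

```bash
python3 -m crank '[[[-1.2,2,0.5,0],[-2.4,4,1,0],[-3.5,6,2,0],[-4.5,7.7,3,0],[-5.46,9.4,3.3,0],[-5.46,9.4,3.3,0],[-5.46,9.4,3.3,0],[-5.46,9.4,3.3,0]]]' ; python3 -c "
from h import *
to(.467,.361,.0232,-147.9)"
```

```text
t: 3.55
eef_pos: [0.4681, 0.3596, 0.1207]
ee_rot: [3.141, 0.0, -2.583]
force: [0.5, -1.2, 0.4]
width: 0.0879
gripper_force: 0.0
to [0.01 0.07 3.9 ] turn -0.02 | at [0.4681 0.3596 0.1207] yaw -148.0 t 3.55 w 87.9 gf 0.0 F [ 0.5 -1.2  0.4]
```

```bash
python3 -m crank '[[[0,0.05,1,0],[0,0.05,2,0],[0,0.05,3,0],[0,0.05,3.6,0],[0,0.05,3.9,0],[0,0.05,3.9,0]]]' && python3 -m crank '[[[0,0,0,0],[0,0,0,0],[0,0,0,0],[0,0,0,0],[0,0,0,0]]]' 0.31 20; python3 -c "
from h import *
to(.467,.361,.0232,-147.9)"
```

```text
t: 4.3
eef_pos: [0.467, 0.362, 0.0229]
ee_rot: [-3.141, -0.0, -2.581]
force: [0.1, 0.6, 0.0]
width: 0.0874
gripper_force: 0.0
t: 4.92
eef_pos: [0.4673, 0.3619, 0.0233]
ee_rot: [-3.141, 0.0, -2.581]
force: [2.2, -4.5, 5.8]
width: 0.0606
gripper_force: 13.0
to [ 0.03 -0.02  0.01] turn 0.01 | at [0.4673 0.3619 0.0233] yaw -147.87 t 4.92 w 60.6 gf 13.0 F [ 2.2 -4.5  5.8]
```

```bash
python3 -m crank '[[[0,0,0.5,0],[0,0,-0.2,0],[0,0,-1,0],[0,0,-2,0],[0,0,-3,0],[0,0,-4,0],[0,0,-4.8,0],[0,0,-4.8,0],[0,0,-4.8,0]]]'; python3 -c "
from h import *
to(.45,-.0725,.143,175.6)"
```

```text
t: 6.05
eef_pos: [0.4661, 0.3619, 0.142]
ee_rot: [3.141, -0.001, -2.581]
force: [1.8, 0.4, -2.5]
width: 0.0609
gripper_force: 10.5
to [  9.78 -14.38  -0.03] turn 7.3 | at [0.4661 0.3619 0.142 ] yaw -147.9 t 6.05 w 60.9 gf 10.5 F [ 1.8  0.4 -2.5]
```

```bash
python3 -m crank '[[[1,-1.3,0,0.8],[2,-2.8,0,1.6],[3,-4.3,0,2.4],[4,-5.8,0,3.2],[5,-7.3,0,4],[6,-8.8,0,4.8],[7,-10.3,0,5.6],[8,-11.8,0,6.4],[9,-13.2,0,7],[9.8,-14.4,0,7.3],[9.8,-14.4,0,7.3],[9.8,-14.4,0,7.3]]]'; python3 - <<'E'
from h import *
to(.45,-.0725,.143,175.6)
p,d=arm.grab_frame("top");cv2.imwrite("pics/t1.png",cv2.resize(p[90:340,200:500],None,fx=2.6,fy=2.4)[:,:,::-1])
s=arm.get_state();W=cloud(d,"top")
g=s["eef_pos"];a=s["ee_rot"][2]+np.pi;x=np.array([np.cos(a),np.sin(a)]);y=np.array([-x[1],x[0]])
P=W.reshape(-1,3);P=P[(P[:,2]>.08)&(d.reshape(-1)>0)]
L=np.c_[(P[:,:2]-g[:2])@x,(P[:,:2]-g[:2])@y,P[:,2]]*1000
L=L[(L[:,0]>85)&(L[:,0]<225)&(abs(L[:,1])<100)]
for x0 in range(95,225,10):
    q=L[abs(L[:,0]-x0)<5]
    if len(q):
        ys=np.sort(q[:,1]);k=np.split(ys,np.where(np.diff(ys)>6)[0]+1)
        print(x0,[(int(i[0]),int(i[-1]),len(i),int(np.median(q[(q[:,1]>=i[0])&(q[:,1]<=i[-1]),2]))) for i in k if len(i)>1])
E
```

```text
t: 7.55
eef_pos: [0.4502, -0.073, 0.1421]
ee_rot: [-3.141, -0.001, 3.064]
force: [0.4, 0.6, -2.2]
width: 0.0607
gripper_force: 10.5
to [ 0.01  0.02 -0.04] turn -0.01 | at [ 0.4502 -0.073   0.1421] yaw 175.57 t 7.55 w 60.7 gf 10.5 F [ 0.4  0.6 -2.2]
95 [(7, 75, 51, 163)]
105 [(-5, 78, 165, 177)]
115 [(-12, 76, 67, 177)]
125 [(-61, -52, 11, 149), (61, 70, 6, 178)]
135 [(-57, -53, 12, 145), (61, 66, 13, 146)]
145 [(-56, -48, 13, 147), (57, 66, 13, 146)]
155 [(-58, -48, 16, 145), (56, 65, 18, 146)]
165 [(-58, -47, 22, 145), (56, 65, 17, 145)]
175 [(-56, -48, 19, 145), (56, 65, 17, 145)]
185 [(-58, -47, 18, 146), (56, 65, 20, 146)]
195 [(-58, -47, 20, 144), (57, 64, 14, 146)]
205 [(-57, -47, 14, 144), (57, 65, 13, 146)]
```

View pics/t1.png

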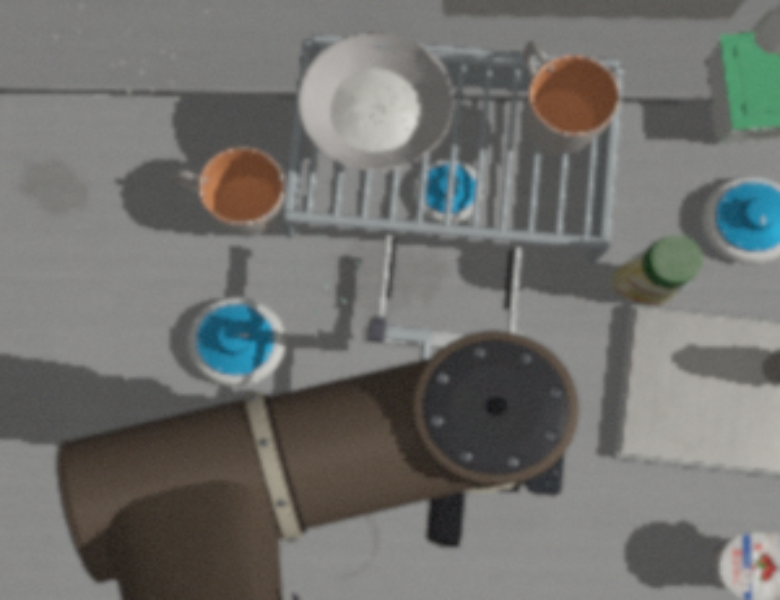

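The picture shows the reacher held level, with its jaws straddling the line to the timer at (450,190). My stray first row slid the grip about 9 mm lower on the plates, which I allow for. I'll lower it in front of the shelf and check the height.

```bash
python3 -m crank '[[[0,0,1,0],[0,0,2,0],[0,0,3,0],[0,0,4,0],[0,0,4.5,0],[0,0,4.8,0],[0,0,4.8,0],[0,0,4.8,0]]]'; cat > look.py <<'E'
from h import *
import sys
p,d=arm.grab_frame("top");cv2.imwrite(f"pics/{sys.argv[1]}.png",cv2.resize(p[120:280,280:480],None,fx=4,fy=3.75)[:,:,::-1])
s=arm.get_state();W=cloud(d,"top")
g=s["eef_pos"];a=s["ee_rot"][2]+np.pi;x=np.array([np.cos(a),np.sin(a)]);y=np.array([-x[1],x[0]])
P=W.reshape(-1,3);P=P[(P[:,2]>.008)&(d.reshape(-1)>0)&(P[:,2]<.065)]
L=np.c_[(P[:,:2]-g[:2])@x,(P[:,:2]-g[:2])@y,P[:,2]]*1000
L=L[(L[:,0]>85)&(L[:,0]<225)&(abs(L[:,1])<100)]
for x0 in range(105,215,10):
    q=L[abs(L[:,0]-x0)<5]
    if len(q):
        ys=np.sort(q[:,1]);k=np.split(ys,np.where(np.diff(ys)>6)[0]+1)
        print(x0,[(int(i[0]),int(i[-1]),len(i),int(np.median(q[(q[:,1]>=i[0])&(q[:,1]<=i[-1]),2]))) for i in k if len(i)>1])
E
python3 look.py t2; python3 -c "
from h import *
to(.5642,-.0823,.018,175.6)"
```

```text
t: 8.6
eef_pos: [0.4512, -0.0728, 0.0234]
ee_rot: [3.141, 0.001, 3.065]
force: [0.2, -0.4, -3.5]
width: 0.0607
gripper_force: 10.5
105 [(-70, -57, 12, 43), (-18, 78, 143, 56)]
115 [(-70, 76, 114, 46)]
125 [(-57, -52, 9, 27), (59, 67, 6, 32)]
135 [(-56, -52, 11, 29), (62, 67, 7, 30)]
145 [(-56, -48, 12, 29), (58, 66, 11, 28)]
155 [(-55, -47, 14, 27), (55, 64, 14, 27)]
165 [(-57, -46, 17, 26), (57, 65, 15, 27)]
175 [(-56, -47, 16, 27), (58, 70, 15, 26)]
185 [(-55, -47, 15, 28), (56, 66, 15, 27)]
195 [(-57, -47, 14, 27), (57, 66, 17, 26)]
205 [(-57, -47, 14, 26), (58, 66, 9, 27)]
to [-4.53 -0.03  0.22] turn 0.0 | at [ 0.4513 -0.0728  0.0234] yaw 175.62 t 8.65 w 60.7 gf 10.5 F [-0.8 -0.4 -3.1]
```

```bash
python3 -m crank '[[[0,0,0.24,0],[-0.4,0,0.24,0],[-0.8,0,0.24,0],[-1.3,0,0.24,0],[-1.8,0,0.24,0],[-2.3,0,0.24,0],[-2.8,0,0.24,0],[-3.3,0,0.24,0],[-3.8,-0.02,0.24,0],[-4.3,-0.03,0.24,0],[-4.53,-0.03,0.24,0],[-4.53,-0.03,0.24,0]]]';python3 look.py t3; python3 -c "
from h import *
to(.5642,-.0823,.014,175.6)"
```

```text
t: 10.15
eef_pos: [0.5637, -0.0824, 0.0166]
ee_rot: [-3.142, -0.0, 3.065]
force: [-0.7, 0.7, -2.0]
width: 0.0607
gripper_force: 10.5
105 []
115 [(60, 77, 20, 54)]
125 [(60, 73, 6, 52)]
145 [(11, 16, 3, 14)]
155 [(-5, 1, 6, 21), (8, 27, 29, 17), (56, 57, 3, 19), (65, 65, 3, 21)]
165 [(-18, 0, 25, 22), (10, 29, 33, 22), (36, 36, 2, 12), (57, 58, 4, 20), (65, 66, 4, 20)]
175 [(-55, -54, 4, 21), (-47, -47, 3, 18), (-18, 2, 34, 25), (9, 30, 38, 26), (37, 40, 8, 16)]
185 [(-56, -55, 3, 22), (-47, -47, 3, 11), (-28, -28, 2, 13), (-19, 3, 34, 28), (10, 30, 29, 26), (38, 43, 8, 13), (57, 57, 4, 22), (65, 65, 3, 22)]
195 [(-56, -55, 3, 20), (-48, -47, 2, 20), (-28, -28, 2, 10), (-19, 0, 23, 24), (10, 29, 23, 24), (37, 47, 5, 13), (58, 58, 3, 20), (65, 66, 4, 20)]
205 [(-55, -55, 3, 20), (-47, -47, 2, 19), (-19, 1, 25, 20), (8, 29, 30, 21), (36, 39, 2, 10)]
to [-0.04  0.01  0.1 ] turn -0.0 | at [ 0.5632 -0.0824  0.0166] yaw 175.6 t 10.2 w 60.7 gf 10.5 F [-0.9  0.2 -1.9]
```

View pics/t3.png

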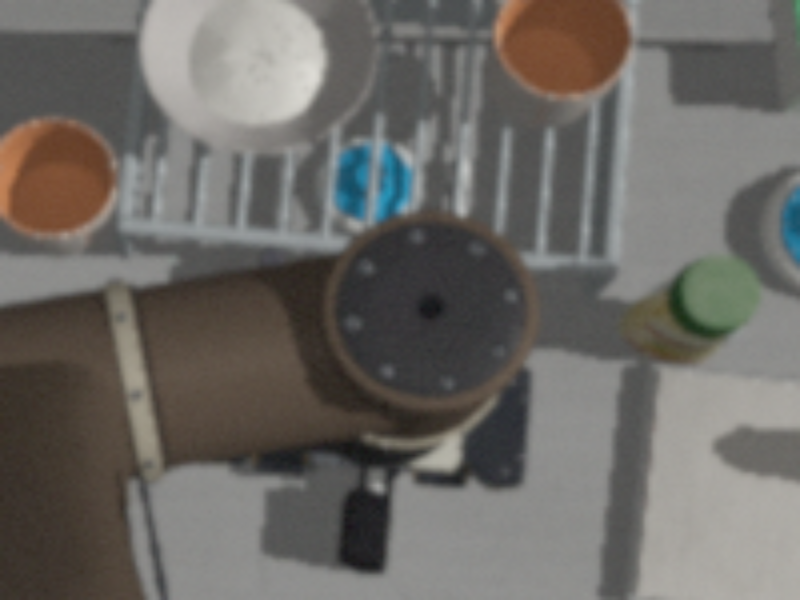

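```bash
python3 -m crank '[[[-0.05,0,0.1,0],[-0.05,0,0.1,0],[-0.05,0,0.1,0],[-0.05,0,0.1,0],[-0.05,0,0.1,0]]]' 0.6 19; python3 -m crank '[[[0,0,0,0],[0,0,0,0],[0,0,0,0]]]' 0.65;python3 look.py t4
```

```text
t: 10.82
eef_pos: [0.5648, -0.0825, 0.0143]
ee_rot: [3.142, 0.0, 3.065]
force: [-0.0, 0.6, -2.7]
width: 0.035
gripper_force: 13.1
t: 11.2
eef_pos: [0.5647, -0.0825, 0.0142]
ee_rot: [-3.142, -0.0, 3.065]
force: [-0.3, -0.1, -1.9]
width: 0.0311
gripper_force: 13.6
105 [(90, 92, 2, 34)]
115 [(47, 59, 11, 53), (74, 93, 12, 34)]
125 [(50, 58, 4, 51)]
145 [(11, 19, 5, 14), (43, 51, 7, 16)]
155 [(-5, 1, 7, 23), (8, 28, 32, 17), (43, 52, 16, 19)]
165 [(-39, -32, 6, 20), (-19, 0, 27, 24), (9, 29, 34, 22), (36, 36, 3, 12), (44, 53, 15, 19)]
175 [(-39, -27, 16, 17), (-18, 2, 34, 25), (8, 30, 38, 27), (37, 53, 18, 16)]
185 [(-42, -28, 18, 18), (-19, 3, 31, 27), (10, 28, 25, 29), (37, 52, 23, 17)]
195 [(-41, -28, 15, 19), (-19, 0, 24, 23), (10, 29, 27, 23), (36, 52, 18, 18), (68, 73, 2, 9)]
205 [(-40, -31, 11, 18), (-18, 0, 23, 20), (8, 29, 28, 21), (45, 53, 10, 18)]
```

```bash
for i in 1; do python3 -m crank '[[[0,0,0,0],[0,0,0,0],[0,0,0,0]]]' 0.675 20|tail -2; python3 -m crank '[[[0,0,0,0],[0,0,0,0],[0,0,0,0]]]' 0.687|tail -2; done
```

```text
width: 0.0284
gripper_force: 13.9
width: 0.0277
gripper_force: 14.3
```

```bash
python3 -m crank '[[[0,0,0,0],[0,0,0,0],[0,0,0,0]]]' 0.705 20.6|tail -3; python3 -m crank '[[[0,0,0,0],[0,0,0,0],[0,0,0,0]]]' 0.716
```

```text
force: [1.3, 0.2, -2.9]
width: 0.0261
gripper_force: 16.7
t: 12.75
eef_pos: [0.5649, -0.0825, 0.0143]
ee_rot: [3.142, 0.0, 3.065]
force: [1.8, 0.5, -2.9]
width: 0.0253
gripper_force: 18.5
```

```bash
python3 -m crank '[[[0,0,0,0],[0,0,0,0],[0,0,0,0],[0,0,0,0]]]' 0.728 21|tail -2; python3 -m crank '[[[0.15,0,0,0],[0.35,0,0,0],[0.6,0,0,0],[0.85,0,0,0],[1.1,0,0,0],[1.35,0,0,0],[1.6,0,0,0],[1.85,0,0,0],[2.1,0,0,0],[2.3,0,0,0],[2.4,0,0,0],[2.4,0,0,0]]]';python3 look.py t5
```

```text
width: 0.024
gripper_force: 20.6
t: 14.75
eef_pos: [0.5044, -0.0779, 0.0142]
ee_rot: [-3.142, -0.001, 3.065]
force: [-0.5, 0.1, -1.3]
width: 0.024
gripper_force: 20.4
105 [(15, 95, 127, 40)]
115 [(13, 95, 56, 46)]
125 [(46, 55, 5, 45)]
135 [(-39, -34, 3, 19), (44, 50, 10, 19)]
145 [(-39, -30, 14, 19), (-4, 18, 12, 13), (40, 50, 10, 20)]
155 [(-38, -29, 13, 19), (-19, 30, 76, 18), (40, 49, 16, 17)]
165 [(-37, 49, 125, 21)]
175 [(-38, 48, 131, 22)]
185 [(-38, 49, 112, 22)]
195 [(-37, -35, 2, 17)]
205 [(-36, -31, 4, 16), (-18, 1, 14, 22), (8, 29, 22, 21), (40, 48, 7, 18)]
```

```bash
python3 -m crank '[[[0.15,0,0,0],[0.4,0,0,0],[0.7,0,0,0],[1,0,0,0],[1.3,0,0,0],[1.6,0,0,0],[1.9,0,0,0],[2.2,0,0,0],[2.5,0,0,0],[2.9,0,0,0],[3.2,0,0,0],[3.2,0,0,0]]]';python3 look.py t6
```

```text
t: 16.3
eef_pos: [0.4238, -0.0719, 0.0142]
ee_rot: [-3.141, -0.001, 3.065]
force: [-2.0, 0.3, 0.1]
width: 0.0242
gripper_force: 20.3
105 [(-52, 95, 236, 37)]
115 [(-51, 95, 109, 37)]
125 [(-41, -34, 9, 19), (44, 57, 8, 21)]
135 [(-37, -34, 8, 22), (45, 50, 10, 19), (60, 65, 2, 8)]
145 [(-40, -29, 11, 18), (-3, 20, 15, 14), (41, 49, 9, 19)]
155 [(-38, -29, 13, 18), (-20, 31, 74, 18), (39, 49, 14, 18)]
165 [(-38, 48, 128, 21)]
175 [(-38, 49, 136, 21)]
185 [(-39, 55, 126, 22)]
195 [(-39, 48, 111, 21)]
205 [(-38, -29, 10, 17), (-20, 49, 85, 19)]
```

View pics/t6.png

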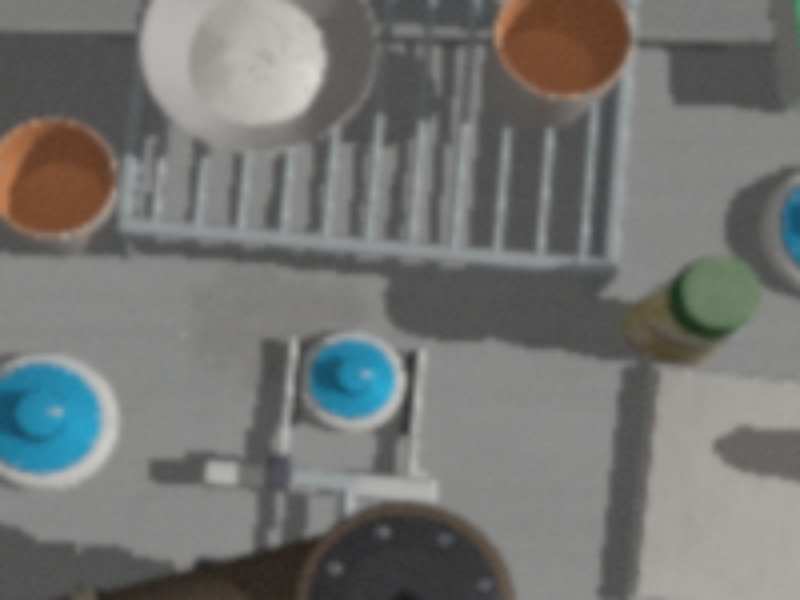

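The timer stands wholly clear at (353,382), between the jaws and well in front of the shelf edge at about y=245. I'll open the jaws and check before lifting.

```bash
python3 -m crank '[[[0,0,0,0],[0,0,0,0],[0,0,0,0]]]' 0.6|tail -2; python3 -m crank '[[[0,0,0,0],[0,0,0,0],[0,0,0,0],[0,0,0,0]]]' 0.31|tail -2;python3 look.py t7
```

```text
width: 0.0352
gripper_force: 13.1
width: 0.0599
gripper_force: 10.6
105 [(-70, 79, 237, 38)]
115 [(-69, 77, 110, 37)]
125 [(-58, -51, 11, 20), (62, 73, 8, 22)]
135 [(-56, -51, 11, 21), (63, 68, 9, 21)]
145 [(-55, -47, 10, 20), (-8, 20, 15, 13), (59, 67, 11, 19)]
155 [(-55, -46, 14, 20), (-21, 31, 74, 17), (57, 65, 13, 20)]
165 [(-84, -81, 2, 8), (-56, -46, 17, 17), (-26, 37, 94, 21), (58, 66, 15, 19)]
175 [(-56, -46, 17, 19), (-28, 40, 112, 24), (59, 67, 14, 19)]
185 [(-55, -46, 13, 19), (-27, 41, 93, 25), (57, 66, 13, 17)]
195 [(-55, -46, 15, 18), (-26, 39, 88, 22), (58, 66, 15, 20)]
205 [(-56, -41, 14, 18), (-22, 35, 68, 20), (56, 70, 15, 19)]
```

```bash
python3 -m crank '[[[0,0,-0.5,0],[0,0,-1.2,0],[0,0,-2,0],[0,0,-3,0],[0,0,-4,0],[0,0,-5,0],[0,0,-5,0],[0,0,-5,0]]]'; python3 -c "
from h import *
to(.467,.363,.139,-147.9)"
```

```text
t: 18.27
eef_pos: [0.4246, -0.0718, 0.1391]
ee_rot: [3.141, -0.0, 3.065]
force: [-0.3, -0.4, -2.5]
width: 0.0603
gripper_force: 10.5
to [-3.500e-01  1.747e+01  1.000e-02] turn -7.3 | at [ 0.4246 -0.0718  0.1391] yaw 175.59 t 18.27 w 60.3 gf 10.5 F [-0.3 -0.4 -2.5]
```

```bash
python3 -m crank '[[[-0.3,1.2,0,-0.5],[-0.5,2.8,0,-1.2],[-0.7,4.5,0,-1.9],[-0.8,6.2,0,-2.6],[-0.8,7.9,0,-3.3],[-0.8,9.6,0,-4],[-0.7,11.3,0,-4.7],[-0.6,13,0,-5.5],[-0.5,14.7,0,-6.2],[-0.4,16.2,0,-6.9],[-0.35,17.4,0,-7.3],[-0.35,17.4,0,-7.3]]]';python3 -m crank '[[[0,0,1.2,0],[0,0,2.5,0],[0,0,3.7,0],[0,0,4.5,0],[0,0,4.7,0],[0,0,4.7,0],[0,0,4.7,0]]]'; python3 - <<'E'
from h import *
to(.467,.363,.0142,-147.9)
p,d=arm.grab_frame("top");cv2.imwrite("pics/t8.png",p[80:360,60:560,::-1])
W=cloud(d,"top");b=p.astype(int);q=W[(b[...,2]>b[...,0]+70)&(d>0)&(W[...,2]<.07)&(W[...,0]<.68)&(abs(W[...,1]+.075)<.07)];print("timer",q.mean(0),len(q))
E
```

```text
t: 19.77
eef_pos: [0.4667, 0.3626, 0.1373]
ee_rot: [-3.141, -0.002, -2.579]
force: [-0.3, -0.8, -3.3]
width: 0.0605
gripper_force: 10.5
t: 20.65
eef_pos: [0.4676, 0.3616, 0.0226]
ee_rot: [3.141, 0.001, -2.581]
force: [-0.0, 0.6, -2.8]
width: 0.0602
gripper_force: 10.5
to [-0.01  0.06  0.34] turn 0.0 | at [0.4676 0.3616 0.0226] yaw -147.89 t 20.65 w 60.2 gf 10.5 F [-0.   0.6 -2.8]
timer [ 0.6049003  -0.08023945  0.02622666] 325
```

View pics/t8.png

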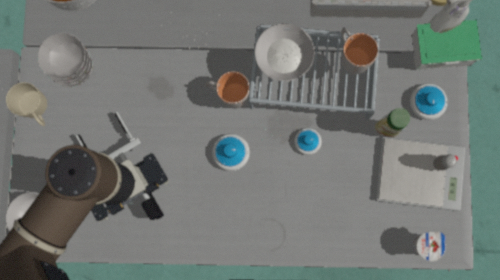

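The timer stands clear of the shelf at (308,140), and the reacher hangs over its original place on the left. Now I'll lower it until it touches the table.

```bash
python3 -m crank '[[[0,0,0.15,0],[0,0,0.25,0],[0,0,0.33,0],[0,0,0.33,0],[0,0,0.33,0]]]'|grep -E "eef|force"; python3 -m crank '[[[0,0,0.02,0],[0,0,0.04,0],[0,0,0.06,0],[0,0,0.06,0]]]'|grep -E "eef|force"
```

```text
eef_pos: [0.4672, 0.3613, 0.0135]
force: [-0.1, 1.0, -2.5]
gripper_force: 10.5
eef_pos: [0.4673, 0.3614, 0.0122]
force: [-0.5, -0.2, -0.5]
gripper_force: 10.6
```

Contact is starting, since the force has gone from -2.5 to -0.5 N. I'll open the gripper and rise.

```bash
python3 -m crank '[[[0,0,0.01,0],[0,0,0.02,0],[0,0,0.02,0]]]'|grep -E "eef|force"; python3 -m crank '[[[0,0,0.02,0],[0,0,0.02,0],[0,0,0.02,0],[0,0,0,0],[0,0,0,0]]]' 0 |grep -E "eef|force|width"; python3 -m crank '[[[0,0,-0.5,0],[0,0,-1.5,0],[0,0,-2.7,0],[0,0,-4,0],[0,0,-5.5,0],[0,0,-7,0],[2,0,-8,0],[4,0,-8,0],[4,0,-8,0],[4,0,-8,0]]]'; python3 - <<'E'
from h import *
p,d=arm.grab_frame("top");cv2.imwrite("pics/t9.png",cv2.resize(p[80:360,60:560],None,fx=1.6,fy=1.6)[:,:,::-1])
W=cloud(d,"top")
for r in arm.trace("reacher","top")[:1]:
    q=W[r["mask"]&(d>0)];print(r["extent"],np.percentile(q,[2,98],axis=0).round(3))
E
```

```text
eef_pos: [0.4673, 0.3614, 0.0121]
force: [-1.6, -1.4, 6.4]
gripper_force: 10.6
eef_pos: [0.4672, 0.3612, 0.0114]
force: [0.3, 0.5, -0.6]
width: 0.0876
gripper_force: 0.0
t: 24.08
eef_pos: [0.3827, 0.3084, 0.2127]
ee_rot: [3.141, 0.002, -2.581]
force: [-0.1, -0.0, -0.3]
width: 0.0879
gripper_force: 0.0
[134.3, 194.2, 73.5, 79.9] [[0.465 0.334 0.   ]
 [0.66  0.518 0.074]]
```

View pics/t9.png

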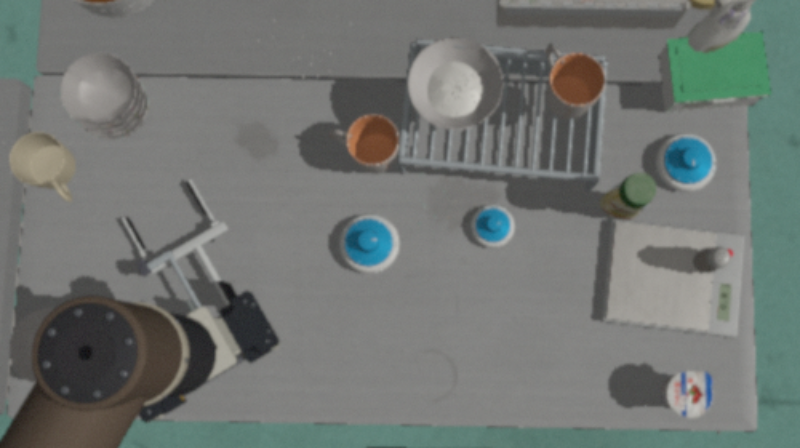

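The reacher lies flat at (190,250), well away from the timer at (493,226). Nothing else has moved and the arm is clear, so I'll hand in.

```bash
python3 -c "
from station import arm
print(arm.job_done())"
```

```text
the job is handed in; nothing more can be done
None
```

The job is handed in: the timer stands wholly clear, about 4 cm in front of the shelf, after a pinch of about 6.5 N. The reacher lies flat back at its starting place, far from the timer, and nothing else moved. One stray row early on pressed the held reacher briefly against the table and slid the grip about 9 mm lower on its plates, which I allowed for.

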